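# Fit the tube head to the vortex mixer and hold it pressed

## Robot

A 7-joint arm with a two-finger parallel gripper is mounted at the origin on the work surface. World frame = base frame: x ahead of the robot, y to its left, z up, the work surface at z = 0. Lengths are in mm, angles in rad, forces in N, time in s.
With the tool pointing down it reaches from about 400 to 900 mm from the base axis. Payload 5.6 kg.
Tool frame: the origin (TCP) lies midway between the tips of the shut fingers; the grasp point (between the pads) lies 19 mm behind it; x points along the fingers, y is the direction in which the jaws open and shut, and the axes are right-handed (so a half turn about x gives the same grasp; the last joint's range is limited). The gripper opens to 92 mm and grips with 3 to 60 N. Pads are 20 mm wide; open, the fingers measure 128 mm over their backs; the gripper's body (75 mm by 189 mm) begins 69 mm behind the grasp point.
Start: joints at [-1.377, 0.468, -0.012, 1.603, 0.006, 1.071, -0.056], TCP at [152.527, 631.858, 214.592] pointing down, gripper open.
Joint ranges: [-2.53, 2.53], [-0.31, 2.02], [-1.57, 1.55], [0.28, 2.44], [-1.29, 4.43], [0.15, 1.84], [-2.92, 2.92]. Speed limits (rad/s): [2.57, 2.57, 3.14, 3.14, 3.14, 3.14, 3.14].

## Interface

Orientations are given as a rotation vector (axis times angle).
In Python, from cell import robot, grip, kin, viewer gives the robot as it stands. Calls block until the motion is done:
- robot.movep(position, orientation): joint-space move of the TCP to a pose.
- robot.servo_line(position, feed=150, rotation=None): straight line of the TCP; rotation=None keeps the orientation; feed is the mean speed in mm/s.
- robot.goto_joints(angles): joint-space move.
- grip(opening, newtons=None): opening from 0.0 (shut) to 1.0 (fully open); newtons is the grip in N (None keeps the last); returns when the fingers have stopped.
- robot.hold(seconds).
- kin.ik(position, orientation): joint angles nearest the present ones, or None.
- robot.observe(): the state.
- viewer.read_camera(name): name is "scene" or "top" or "wrist"; returns the picture (480x640x3 uint8, red, green, blue); there is no depth.
- viewer.camera_info(name): a dict with "camera_matrix" (3x3 intrinsics, pixels), "R" (3x3) and "t" (3): a world point X has camera coordinates R X + t. Camera axes: x right, y down, z forward; pixel columns grow to the right and rows downward; lengths in mm; the calibration is good to about 2 mm. A picture is of the moment at which its call begins: read the wrist's pose just before it. camera_info takes no time and is no camera call; for the wrist camera it gives the pose at the moment of the call.
A pose or a line that the arm cannot do raises robot.IKError and nothing moves.
- robot.job_done(): hands the job in, once; it reports no verdict.
Trained networks look in the newest picture that a camera, given by its name, has taken for a name from the list of things; names that differ only in an ending like _2 or _b are one class to them, and where a whole thing is asked for, a point or a joint stands for the part that bears it (a point fixed in the world has none). Each returns a list of dicts, best first, with "confidence" (0 to 1); they miss things now and then, are a little off and sometimes report something else, mostly with a low value. They report only what shows in the picture. A call takes as long as a camera call. They do not tell look-alikes from the thing itself.
- viewer.silhouettes(name, camera): "mask" (480x640 bool, what is visible of it).
- viewer.pinpoint(name, camera): "at" ([x, y, z] in mm, in the coordinates of the camera as it stood for that picture, good to about 4 mm: a listed point, or the origin of a listed thing).
The state is a dict: "t": time; "joints": joint angles; "joint_velocities": joint speeds; "joint_torque": joint torques, N m; "tcp_pos": TCP position; "tcp_rot": TCP orientation; "contact_force": force on the tool from outside, world axes, zero at the start; "wrist_torque": the same for the moment, N m; "grip_width": opening from 0.0 (shut) to 1.0 (fully open).
Only numpy, scipy, OpenCV 4.12 (cv2) and the standard library are available. Lean on these libraries where they do the work, as an engineer would, in place of code of your own. Each camera call takes 0.05 s, during which the arm holds its last target. There are 200 camera calls.

## Task

On the small white mixer, pull the yellow shutter all the way out by its red knob to uncover the drive socket. Then take the blue tube head from its grey rest, put its splined stem in the socket, turn it until the splines mesh and it slides fully home, and press it down against the drive's spring as far as it goes; finish while still holding it pressed down there. Leave the other things on the bench where they are.

Things in the scene. Friction and masses are not known exactly. Their poses are not given: they have to be found in the camera images.
- mixer: white bench mixer, fixed, 150 (x) x 130 (y) x 85 mm tall; origin at the centre of its underside, z up; its own -x is its front, where the shutter comes out. The drive socket is on its vertical centre axis. Two shutter guide rails (6 mm wide, tops 100 mm above the table) lie 31 mm either side of the centre line, over the front part only, 35 to 96 mm from the socket axis
- shutter (a joint): travel of the yellow shutter in m: about 0 = closed over the socket, grows as it is pulled out to the mixer's front (-x of mixer), 0.065 = fully out, at a stop. It stays where it is left; sliding friction about 2.5 N. The shutter plate is 100 x 54 x 3 mm, its top 101.5 mm above the table; it moves level
- shutter_knob (a point): centre of the red upright knob on the shutter: a cylinder 19 mm across and 24 mm tall, this point halfway up it, 119.5 mm above the table and 58 mm in front of the socket axis when shut; a neck 12 mm across and 8 mm tall beneath it
- socket_mouth (a point): centre of the top of the steel drive socket: a collar 52 mm across, top 97 mm above the table, 1 mm below the shutter. Its plus-shaped opening is two crossing slots 10 mm wide, 32 mm long, along this point's x and y axes, over 30 mm deep; z up. Same every quarter turn; its turn differs in every run and it resists turning (0.4 N m). This point sinks with the socket when pressed
- drive_socket (a joint): how far the sprung socket is pressed down, m: 0 = up (6 N preload less its own 1.2 N weight), 0.006 = down at its stop; spring about 0.8 N per mm, so about 10 N in all to the stop
- head_grip (a point): the loose blue tube head, about 180 g: a 38 x 38 mm block 46 mm tall, coloured tube caps (5 mm) on top, on a round steel flange 56 mm across, 6 mm thick, with a splined stem below. This point is on the axis, 32 mm above the flange's underside, 20 mm below the block's top; x and y square to the block's sides, z up. Home, the flange lies on the collar: this point is 32 mm above socket_mouth
- head_stem (a point): the tip of the head's stem, 25 mm below the flange's underside. The stem has four keys, 7.5 mm wide, forming a plus 29.6 mm across along this point's x and y (square with the block), reaching 15 mm below the flange, round a tapered pilot (12.4 mm across, narrowing over the last 5 mm to 5 mm at the tip) that reaches to this point
- rest: fixed grey block 85 x 85 x 32 mm; origin at the centre of its underside; the head's stem hangs loosely in a round hole in its top, 36 mm across and 28 mm deep, the flange lying on the top
- dish_center (a point): bystander: glass dish, 61 mm across, 14 mm tall, point at its centre
- vial_a_center (a point): bystander: clear fly vial, 29 mm across, 95 mm tall, white plug; point 45 mm up
- vial_b_center (a point): bystander: clear fly vial, 29 mm across, 95 mm tall, yellow plug; point 45 mm up
- reagent_center (a point): bystander: amber bottle, 60 mm across, 130 mm tall; point 65 mm up
- mouse_center (a point): bystander: black computer mouse, 104 x 62 x 30 mm; point 15 mm up
- brush_cup_center (a point): bystander: white cup, 68 mm across, 85 mm tall; point 42 mm up
Not all that is in view belongs to the job. What is shaped like the part that bears head_grip but brown or purple is not meant.

How it is judged (in metres and radians):
On the way, in this order (a step that is already met when the one before it is completed fails the run):
1. the shutter is pulled fully out (value of joint shutter above 0.058 m), for 0.2 s.
2. the tube head's splines have meshed and it sits fully home in the drive socket (z of head_grip in the frame of socket_mouth below 0.0345 m and horizontal distance between head_grip and socket_mouth below 0.006 m and angle between head_grip's own z axis and vertical below 0.1 rad), for 0.2 s.
At the end, for the whole second after the job is handed in: the head sits home in the socket (flange within 2.5 mm of the collar, on axis within 6 mm, upright within 0.1 rad), the sprung socket is held down at least 4.5 of its 6 mm by the gripper (over 2 N between fingers and head), and the shutter is still out (over 55 mm) (all of step 2 and value of joint drive_socket above 0.0045 m and contact force between the fingers and head above 2 N and value of joint shutter above 0.055 m); the arm keeps its last pose, push and grip.
It fails at once if another thing on the bench was moved by more than 25 mm (distance of any of dish_center, vial_a_center, vial_b_center, reagent_center, mouse_center, brush_cup_center from where it was at the start of the episode above 0.025 m).
It also fails if it takes over 51 s, if anything falls off the work surface, if the arm or the gripper's body presses on something with over 40 N, if the wrist force passes 120 N, or if a joint passes its speed limit or range.

## Working session

There is one attempt and no reset: what is moved stays moved. The work goes in short steps, each a Python script; the robot and the scene stay as the last script left them, time stands still between calls to the robot, and variables do not carry over. Pictures are saved under pics/ and viewed, about 8 in all and at most 12, crops included, and the job is handed in when it is done.

```bash
mkdir -p pics; ls; cat > h.py <<'E'
import numpy as np, cv2
from cell import robot, grip, kin, viewer
from scipy.spatial.transform import Rotation as Rn
def world(p,ci): return np.array(ci["R"]).T@(np.array(p)-np.array(ci["t"]))
def pin(name,cam,n=3):
    ci=viewer.camera_info(cam)
    return [(np.round(world(d["at"],ci),1),round(d["confidence"],2)) for d in viewer.pinpoint(name,cam)[:n]]
def ray(u,v,ci,z):
    K,R,t=(np.array(ci[k]) for k in("camera_matrix","R","t"))
    c=-R.T@t; d=R.T@np.linalg.inv(K)@[u,v,1]; return c+d*(z-c[2])/d[2]
def proj(X,ci):
    K,R,t=(np.array(ci[k]) for k in("camera_matrix","R","t"))
    p=K@(R@np.array(X)+t); return p[:2]/p[2]
def save(im,n): cv2.imwrite(f"pics/{n}.png",cv2.cvtColor(im,cv2.COLOR_RGB2BGR))
def down(a):  # tool x down, tool y (jaw axis) at angle a in world
    x=np.array([0,0,-1.]); y=np.array([np.cos(a),np.sin(a),0]); return Rn.from_matrix(np.c_[x,y,np.cross(x,y)]).as_rotvec()
E
python3 - <<'E'
from h import *
s=robot.observe(); print(s["t"],s["tcp_pos"],s["tcp_rot"],Rn.from_rotvec(s["tcp_rot"]).as_matrix().round(2).tolist(),s["contact_force"])
a=viewer.read_camera("top");save(a,"top0")
for n in ["mixer","shutter_knob","socket_mouth","head_grip","head_stem","rest","dish_center","vial_a_center","reagent_center","mouse_center","brush_cup_center"]: print(n,pin(n,"top"))
b=viewer.read_camera("scene");save(b,"scene0")
for n in ["mixer","shutter_knob","head_grip","rest"]: print(n,pin(n,"scene"))
print(robot.observe()["t"])
E
```

```text
pics
0.0 [152.41774858 631.28076576 213.64071217] [ 0.18454458  1.56287186 -0.18731395] [[-0.0, 0.23, 0.97], [-0.0, 0.97, -0.23], [-1.0, -0.0, 0.0]] [0.83399917 0.08626123 0.15669915]
mixer [(array([568.2, 212.4,  -1.9]), 0.74)]
shutter_knob [(array([507.1, 225.9, 120.9]), 0.7), (array([566.2, 213.8,  -2.3]), 0.59)]
socket_mouth []
head_grip [(array([ 651.7, -219.8,   53.7]), 0.96), (array([526. , -87.8,  59.8]), 0.91), (array([ 521.8, -303.8,   51.3]), 0.88)]
head_stem [(array([ 527.1, -304.8,   -2.8]), 0.95), (array([ 6.478e+02, -2.213e+02,  4.000e-01]), 0.87), (array([ 538.7, -201.1,    7.8]), 0.67)]
rest [(array([ 537.9, -198.5,   -3.1]), 0.87)]
dish_center [(array([446.9,  13.3,   5. ]), 0.87), (array([566.9, 213.2,   4.7]), 0.45)]
vial_a_center [(array([747.6,  46.6,  40.7]), 0.54)]
reagent_center [(array([ 765.3, -147.5,   62.6]), 0.72), (array([ 5.382e+02, -1.984e+02, -5.000e-01]), 0.16)]
mouse_center [(array([ 461.7, -414.3,   16.3]), 0.88)]
brush_cup_center [(array([544. , 423.9,  41.4]), 0.74)]
mixer [(array([567.5, 215.4,   5.2]), 0.76), (array([565.9, 207.4,  97.7]), 0.32)]
shutter_knob [(array([509.3, 227.5, 122. ]), 0.78), (array([ 545. , -202.8,   63.4]), 0.66)]
head_grip [(array([ 542.2, -138.9,   43.9]), 0.83), (array([ 652.8, -254.9,   46.5]), 0.82), (array([ 542.6, -202.5,   62.9]), 0.78)]
rest [(array([ 538.8, -200.2,    2.5]), 0.92), (array([ 541. , -200.9,    7.6]), 0.56)]
0.85
```

View pics/top0.png

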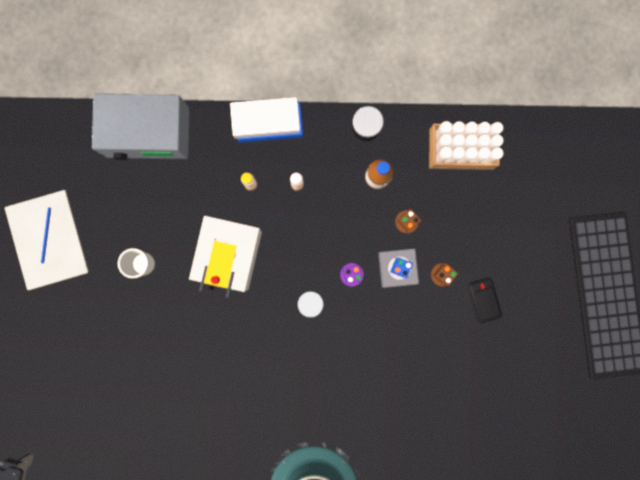

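View pics/scene0.png

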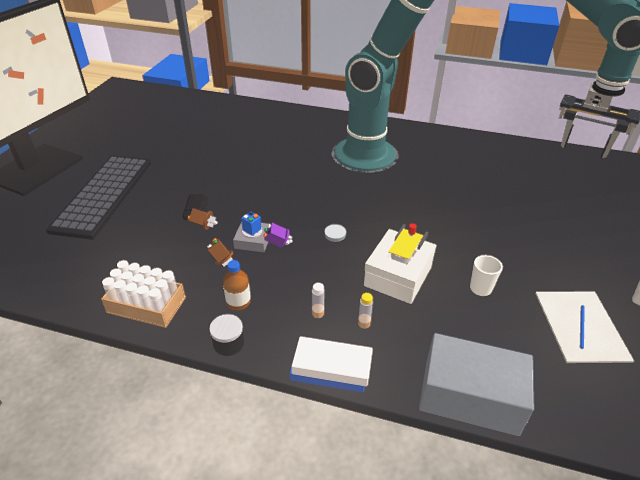

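The top view shows the mixer at about (225,255) with its red knob at (215,280), and the blue head in its rest at (400,268). The brown and purple decoys lie on their sides around it. Next I'll go above the knob and look.

```bash
python3 - <<'E'
from h import *
yaw=-0.22; f=np.array([-np.cos(yaw),-np.sin(yaw)])
k=np.array([508,227.])
robot.movep([*k,230],down(yaw+np.pi/2)); s=robot.observe(); print(s["t"],s["tcp_pos"],s["joints"])
ci=viewer.camera_info("wrist"); print("cam",-np.array(ci["R"]).T@np.array(ci["t"]))
im=viewer.read_camera("wrist"); save(im,"w1")
for n in ["shutter_knob","mixer"]: print(n,pin(n,"wrist"))
hsv=cv2.cvtColor(im,cv2.COLOR_RGB2HSV)
m=cv2.inRange(hsv,(22,120,100),(35,255,255)); c=max(cv2.findContours(m,0,2)[0],key=cv2.contourArea)
P=np.array([ray(u,v,ci,101.5)[:2] for u,v in c[:,0]],np.float32); print("yellow rect",cv2.minAreaRect(P))
r=cv2.inRange(hsv,(0,150,60),(6,255,255))|cv2.inRange(hsv,(174,150,60),(180,255,255)); c=max(cv2.findContours(r,0,2)[0],key=cv2.contourArea)
print("knob",ray(*np.mean(c[:,0],0),ci,122), cv2.boundingRect(c))
E
```

```text
2.8 [507.52130623 228.28928036 229.88047849] [-0.68994385  0.29275914  0.25211476  1.83353103 -0.08481668  1.0257997
  0.94875015]
cam [429.39062471 243.89877763 400.13548763]
shutter_knob [(array([507.4, 224.6, 120.7]), 0.89)]
mixer [(array([569.6, 214.5,   1. ]), 0.58)]
yellow rect ((541.7149047851562, 218.05096435546875), (54.910667419433594, 98.61882781982422), 77.53351593017578)
knob [506.95318493 225.18306123 122.        ] (307, 228, 20, 24)
```

View pics/w1.png

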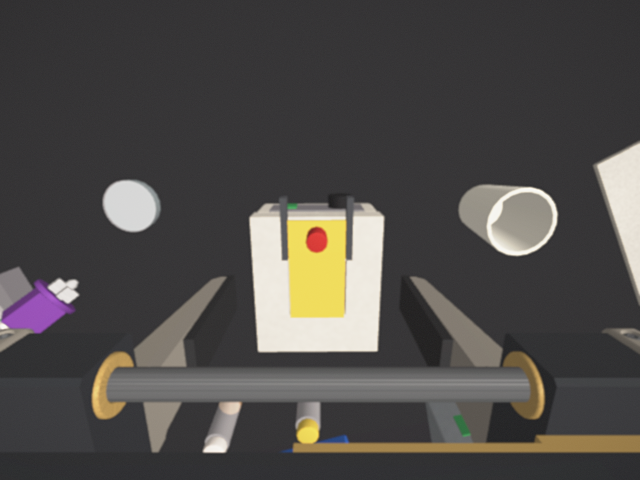

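Wrist view: knob at (316,240), yellow plate centred between the rails. The measured yaw (-0.218) agrees with the network. Next I'll grip and pull.

```bash
python3 - <<'E'
from h import *
yaw=-0.218; f=np.array([-np.cos(yaw),-np.sin(yaw)]); q=down(yaw+np.pi/2)
k=np.array([507,225.2])
robot.movep([*k,150],q); robot.servo_line([*k,105.5],100)
print(robot.observe()["contact_force"]); grip(0.0,30); s=robot.observe(); print("w",s["grip_width"],s["contact_force"],s["t"])
robot.servo_line([*(k+f*62),105.5],70); print(robot.observe()["contact_force"])
robot.servo_line([*(k+f*67),105.5],30); s=robot.observe(); print(s["contact_force"],s["tcp_pos"],s["grip_width"])
robot.hold(0.1); robot.servo_line([*(k+f*65),105.5],50)
grip(0.6); robot.servo_line([*(k+f*65),165],200)
sk=k-f*58; print("socket est",sk)
robot.movep([*sk,165],q); ci=viewer.camera_info("wrist"); im=viewer.read_camera("wrist"); save(im,"w2")
print(pin("socket_mouth","wrist"),pin("shutter_knob","wrist"))
u,v=proj([*sk,97],ci).astype(int); print(u,v,robot.observe()["t"])
save(cv2.resize(im[max(0,v-100):v+60,u-100:u+100],None,fx=4,fy=4,interpolation=cv2.INTER_CUBIC)[:600],"w2c"); print("crop origin",u-100,max(0,v-100))
np.savez("w2.npz",im=im,**{a:np.array(ci[a]) for a in("camera_matrix","R","t")})
E
```

```text
[-0.10273428  0.18632625 -0.00985102]
w 0.19573238690035744 [ 2.01825625  5.34416828 -3.98257804] 5.0667
[ 4.52677969  4.55379082 -6.39244934]
[ 17.18455016   3.1459146  -17.60717383] [447.64780265 239.92207143 105.61719717] 0.1975567637851629
socket est [563.62725348 212.6559112 ]
[(array([568.4, 213.8,  95.5]), 0.84)] [(array([446.1, 235.8, 121.2]), 0.69)]
321 256 8.6167
crop origin 221 156
```

View pics/w2c.png

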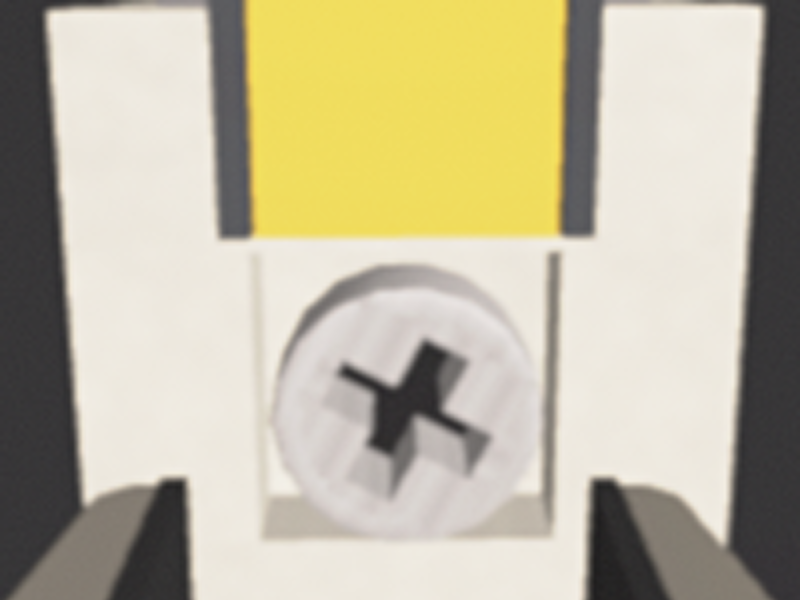

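Shutter out and socket uncovered: collar centre about crop (408,417), with the plus's arm ends at about (447,349), (371,490), (334,382) and (481,457).

```bash
python3 - <<'E'
from h import *
d=np.load("w2.npz"); 
g=lambda x,y: ray(221+(x+.5)/4-.5,156+(y+.5)/4-.5,d,97)[:2]
a,b,c,e=g(447,349),g(371,490),g(334,382),g(481,457)
print(a,b,c,e,np.linalg.norm(a-b),np.linalg.norm(c-e))
print("centers",(a+b)/2,(c+e)/2,"ang",np.degrees(np.arctan2(*(a-b)[::-1])),np.degrees(np.arctan2(*(c-e)[::-1])))
# collar ellipse extent
print("collar",[g(273,414),g(541,414),g(407,288),g(407,540)])
# fine template fit: dark-ness of plus arms vs collar on rectified image
N=400; s=0.2; uv=np.zeros((N,N,2),np.float32)
K,R,t=d["camera_matrix"],d["R"],d["t"]; c0=(a+b+c+e)/4
I,J=np.meshgrid(np.arange(N),np.arange(N)); X=np.stack([c0[0]+(I-N/2)*s,c0[1]+(J-N/2)*s,0*I+97.],-1)
p=(X@R.T+t)@K.T; uv=(p[...,:2]/p[...,2:]).astype(np.float32)
r=cv2.remap(d["im"],uv[...,0],uv[...,1],cv2.INTER_CUBIC); save(r[::-1],"rect")
robot_pts=None
# head: look from above
q=down(-0.218+np.pi/2)
robot.servo_line([563.6,212.7,230],300)
h=np.array([538.5,-199]); robot.movep([*h,210],down(np.pi/2)); s_=robot.observe(); print(s_["t"],s_["tcp_pos"],s_["joints"])
ci=viewer.camera_info("wrist"); im=viewer.read_camera("wrist")
print(pin("head_grip","wrist"),pin("head_stem","wrist"),pin("rest","wrist"))
u,v=proj([*h,84],ci).astype(int); o=(u-75,max(0,v-75)); print("crop o",o)
cr=cv2.resize(im[o[1]:o[1]+150,o[0]:o[0]+150],None,fx=4,fy=4,interpolation=cv2.INTER_CUBIC)
both=np.full((600,800,3),0,np.uint8); both[:,:600]=cr; both[:200,600:]=cv2.resize(r,(200,200)); save(both,"w3c")
np.savez("w3.npz",im=im,o=o,**{a:np.array(ci[a]) for a in("camera_matrix","R","t")})
E
```

```text
[554.87528113 223.07135834] [579.31216776 203.06401562] [556.60572586 201.08300349] [577.24605532 225.00609852] 31.582514010690954 31.596482018325077
centers [567.09372445 213.06768698] [566.92589059 213.04455101] ang 140.69160096000468 -130.78691505260124
collar [array([560.28846573, 188.40015373]), array([571.20699475, 237.76587747]), array([541.87109331, 218.29107557]), array([590.98948103, 207.58928986])]
10.5083 [ 538.95147009 -197.50043951  209.64556238] [-0.06143409  0.3578412   0.44620154  1.82236367 -0.1810082   1.00201192
  2.0309516 ]
[(array([ 541.2, -201.7,   59.6]), 0.89), (array([ 622.1, -300.8,   23. ]), 0.7), (array([ 548.8, -386.8,   23.5]), 0.62)] [(array([ 625. , -245.1,   34.6]), 0.71), (array([523.3, -92. ,  11.8]), 0.7), (array([ 551.5, -329.2,   33. ]), 0.6)] []
crop o (np.int64(242), np.int64(160))
```

View pics/w3c.png

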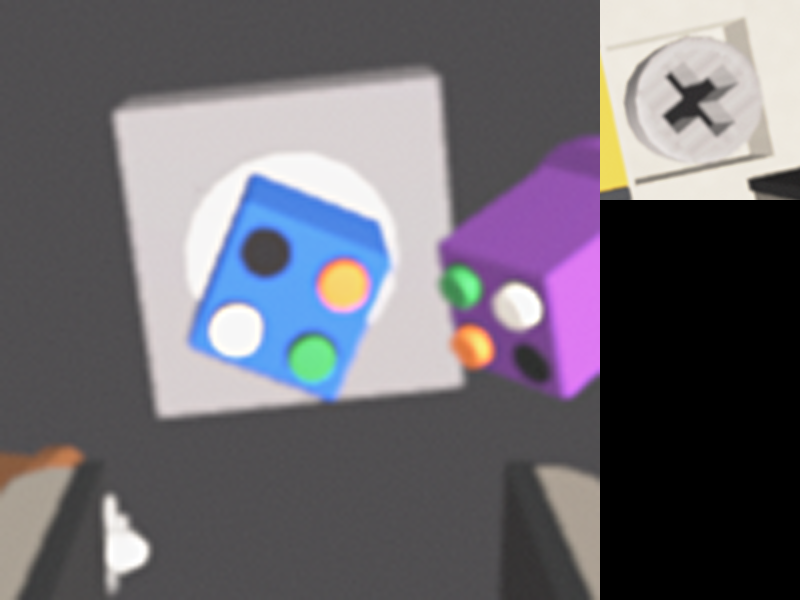

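The picture shows the blue block's top face with corners at crop (243,210), (390,265), (335,400) and (192,345), and a purple decoy close on the right. I'll grip along the steep edge direction, clear of the purple one, with reduced opening.

```bash
python3 - <<'E'
from h import *
d=np.load("w3.npz"); o=d["o"]
P=np.array([ray(o[0]+(x+.5)/4-.5,o[1]+(y+.5)/4-.5,d,84)[:2] for x,y in[(243,210),(390,265),(335,400),(192,345)]])
c=P.mean(0); e=P[1]-P[2]+P[0]-P[3]; a=np.arctan2(e[1],e[0]); a=(a+np.pi/2)%np.pi-np.pi/2
print(P.round(1).tolist(),c,np.degrees(a),[np.linalg.norm(P[i]-P[i-1]).round(1) for i in range(4)])
j7=robot.observe()["joints"][6]
for aa in (a,a+np.pi,a-np.pi):
    j=kin.ik([*c,47],down(aa)); print("grasp",np.degrees(aa),None if j is None else np.round(j,2))
for k in range(-3,4):
    aa=np.radians(50+90*k); j=kin.ik([567,213,150],down(aa)); print("ins",50+90*k,None if j is None else np.round(j,2))
E
```

```text
[[517.0, -212.6], [529.8, -179.0], [562.6, -191.3], [549.1, -224.9]] [ 539.61534072 -201.94513415] -20.74317257998494 [np.float64(34.3), np.float64(35.9), np.float64(35.1), np.float64(36.2)]
grasp -20.74317257998494 [-0.24  0.67  0.73  1.93 -0.63  0.77  0.49]
grasp 159.25682742001507 [ 0.48  0.58 -0.23  1.89  0.2   0.69  2.91]
grasp -200.74317257998493 [ 0.48  0.58 -0.23  1.89  0.2   0.69  2.91]
ins -220 [-0.53  0.46  0.16  1.78 -0.09  0.9   2.1 ]
ins -130 [ 0.42  0.94 -1.33  1.72  0.95  1.29  2.88]
ins -40 [-0.97  0.55  0.76  1.81 -0.46  0.96 -0.72]
ins 50 [-0.73  0.48  0.41  1.79 -0.24  0.91  0.66]
ins 140 [-0.53  0.46  0.16  1.78 -0.09  0.9   2.1 ]
ins 230 [ 0.42  0.94 -1.33  1.72  0.95  1.29  2.88]
ins 320 [-0.97  0.55  0.76  1.81 -0.46  0.96 -0.72]
```

```bash
python3 - <<'E'
from h import *
a=np.radians(-20.7); q=down(a); c=np.array([540,-202.])
grip(0.66,40)
robot.movep([*c,120],q); robot.servo_line([*c,47],100); robot.hold(0.1); s=robot.observe(); print(s["tcp_pos"],s["contact_force"])
grip(0.0,50); s=robot.observe(); print("w",s["grip_width"]*92,s["contact_force"],s["tcp_pos"],s["t"])
robot.servo_line([*c,170],200); s=robot.observe(); print(s["contact_force"],s["grip_width"]*92)
robot.movep([*c,215],q)
qi=down(np.radians(50)); p=np.array([566.8,213])
robot.movep([*p,200],qi); robot.servo_line([*p,150],150); robot.hold(0.1)
ci=viewer.camera_info("wrist"); im=viewer.read_camera("wrist"); s=robot.observe(); print(s["t"],s["tcp_pos"],s["contact_force"],s["wrist_torque"],s["grip_width"]*92)
save(im,"w4"); print(pin("head_grip","wrist"),pin("head_stem","wrist"))
sc=viewer.read_camera("scene"); ci2=viewer.camera_info("scene"); u,v=proj([*p,120],ci2).astype(int)
print(pin("head_grip","scene"),pin("head_stem","scene"),pin("socket_mouth","scene"))
A=cv2.resize(im,(800,600))[200:600,200:600]; B=cv2.resize(sc[v-60:v+60,u-60:u+60],(400,400),interpolation=cv2.INTER_CUBIC)
save(np.hstack([A,B]),"w4c")
E
```

```text
[ 540.55228368 -202.21845953   47.70329743] [0.15197624 0.27911051 0.96638702]
w 37.90806046841561 [-0.42757885  0.69709595  2.2851271 ] [ 540.17095297 -201.95188183   47.23750598] 13.9083
[ 0.47989299 -0.13344487 -1.81060462] 37.70687227373266
17.1417 [567.75309011 212.92456288 151.23226469] [ 0.62124246 -0.51866379 -1.33211166] [-0.05810279  0.05602011 -0.01753129] 37.77307050699304
[(array([ 550.7, -135.5,   39.6]), 0.94), (array([569.7, 213.7, 165.4]), 0.79)] []
[(array([568.3, 213.2, 166.9]), 0.71), (array([ 547.8, -131.7,   41.2]), 0.6), (array([ 629. , -297.2,   23.1]), 0.59)] [(array([567.9, 214.5, 111.7]), 0.82), (array([ 553.2, -332.2,   38.2]), 0.81), (array([528.5, -88.7,  10.4]), 0.79)] []
```

View pics/w4c.png

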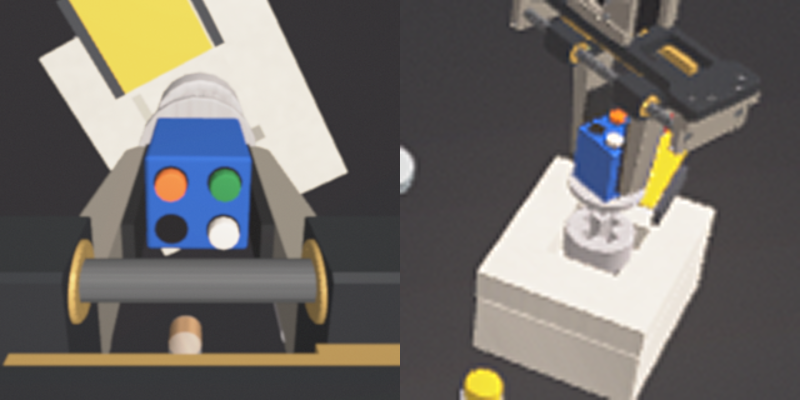

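The head is held upright and square over the socket. Now I'll lower it step by step, watching force and height.

```bash
python3 - <<'E'
from h import *
p=np.array([566.8,213]); qi=down(np.radians(50)); f0=robot.observe()["contact_force"]
robot.servo_line([*p,139],100)
z=139
while z>109:
    z-=3; robot.servo_line([*p,z],60); s=robot.observe(); F=s["contact_force"]-f0
    print(z,s["tcp_pos"].round(1) if hasattr(s["tcp_pos"],'round') else s["tcp_pos"],F.round(1),np.round(s["wrist_torque"],2),round(s["t"],1))
    if F[2]>7 or np.hypot(*F[:2])>8: break
E
```

```text
136 [566.8 212.9 135.9] [ 1.1 -0.2 -0.2] [-0.08  0.04  0.02] 17.9
133 [566.9 213.1 133. ] [ 0.6 -0.1  0.4] [-0.03 -0.05 -0.03] 18.2
130 [567.4 212.9 129.9] [ 2.8 -0.9 -0. ] [ 0.04 -0.67  0.04] 18.4
127 [567.4 213.  126.9] [ 4.3 -1.2 -2.3] [ 0.04 -1.04  0.02] 18.7
124 [567.4 213.  123.9] [ 5.8  0.  -2. ] [ 0.08 -1.39 -0.04] 18.9
121 [567.5 213.  121. ] [ 6.   0.6 -2.4] [ 0.02 -1.49 -0.07] 19.2
118 [567.5 213.  117.8] [ 6.7  0.8 -1.1] [ 0.04 -1.54  0.02] 19.4
115 [567.5 213.  114.8] [ 6.2  0.7 -1. ] [ 0.06 -1.65  0.05] 19.7
112 [567.6 212.9 112.3] [ 5.9 -0.3  1.8] [-0.07 -1.35  0.06] 19.9
109 [567.7 213.  109.5] [ 5.3 -0.4  7.7] [-0.19 -1.12  0.06] 20.2
```

Splines meshed without resistance. The side force says the axis is about 1 mm further in +x, so I'll relax that, then press to the stop.

```bash
python3 - <<'E'
from h import *
f0=np.array([.6,-.5,-1.3])
x=568.2; robot.servo_line([x,213,109],40); robot.hold(.3); s=robot.observe(); print(s["tcp_pos"].round(1),(s["contact_force"]-f0).round(1)); grip(0.0,60)
z=109
while z>100:
    z-=1; robot.servo_line([x,213,z],20); robot.hold(.15); s=robot.observe(); F=s["contact_force"]-f0; print(z,s["tcp_pos"].round(1),F.round(1),round(s["t"],1))
    if F[2]>16: break
im=viewer.read_camera("scene"); ci=viewer.camera_info("scene"); print(pin("head_grip","scene"),pin("shutter_knob","scene"))
u,v=proj([x,213,110],ci).astype(int); save(cv2.resize(im[v-60:v+60,u-60:u+60],(600,600),interpolation=cv2.INTER_CUBIC),"s5")
s=robot.observe(); print(s["contact_force"],s["grip_width"]*92,s["t"])
E
```

```text
[567.8 212.9 109.2] [ 1.  -0.3  6.5]
108 [567.8 212.9 108.3] [ 2.6 -2.2  7.9] 21.4
107 [567.7 213.  107.3] [ 0.7 -0.2  8.7] 21.8
106 [567.8 212.9 106.5] [ 0.  -1.4  9. ] 22.2
105 [567.8 212.9 106.1] [-1.2 -1.5 14.1] 22.6
104 [567.8 212.9 106. ] [-3.  -1.1 20.9] 23.0
[(array([ 551.7, -383.7,   25.8]), 0.88), (array([ 546.4, -132.4,   41.3]), 0.81), (array([ 630.6, -300.8,   21.5]), 0.77)] []
[-2.73254938 -1.31190043 19.39673289] 37.87795591031572 23.1167
```

View pics/s5.png

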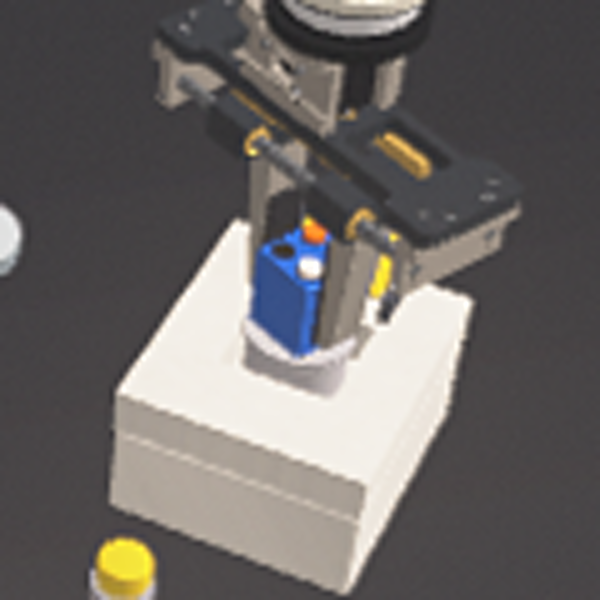

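The flange lies on the collar and the head is upright. Height stops changing at 106.0 mm, as predicted, while force climbs past the spring's 10 N, so it is at the stop. Handing in.

```bash
python3 - <<'E'
from h import *
s=robot.observe(); print(s["tcp_pos"],s["contact_force"],s["t"]); robot.job_done()
E
```

```text
[567.83941869 212.94072256 106.04043409] [-2.73254938 -1.31190043 19.39673289] 23.1167
the job is handed in; nothing more can be done
```

I pulled the shutter out by its red knob and put the blue head's stem in the socket. I then pressed it down to the drive's stop and handed the job in at 23.1 s with the gripper still holding it. No verdict was reported.

- **Shutter:** I commanded 67 mm of pull and felt the stop at about 17 N. The wrist camera then put the knob about 62 mm out, and the socket showed uncovered. I did not measure the shutter again at the end: the network did not find the knob in the last picture because the gripper hid it.
- **Meshing:** I lined the head up with the socket's slots, about 50° in the world frame, before lowering it. The splines slid in with almost no vertical force and needed no turning to find them. A side force of about 6 N built up on the way down, and a 1.4 mm shift in x removed it.
- **Pressed down:** The spring force rose to about 9 N. The tool then stopped at 106.0 mm, the height I had predicted for the full 6 mm of travel, while the push rose to about 20 N. The fingers still measured 37.9 mm across the 38 mm block, at a 60 N grip setting.
- **Last picture:** It shows the flange on the collar and the head upright. The network did not pick out the held head in that picture, only the decoys, so "home" rests on the picture, the height and the force.
- **Other things on the bench:** I felt no contact with any of them, but I did not measure their positions again.

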